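Fit the rotor in the bench centrifuge

TASK

Get the small bench centrifuge ready for loading: slide its red lid catch clear of the lid's tongue, raise the lid until it stands upright, then set the aluminium rotor on the drive spindle and turn it under light pressure until its key slots drop over the drive's cross key and it sits fully home. Let go of the rotor, leave the lid standing open, and do not push hard on the drive or disturb the other things on the bench.

Things in the scene. Friction and masses are not known exactly. Their poses are not given: they have to be found in the camera images.
- centrifuge: Small bench centrifuge, fixed. Origin on the bench straight below the spindle axis; x points from the front (catch, tongue) to the lid hinge at the back, y to its left, z up. Housing spans x -108 to 95 mm, y +-85 mm; flat deck at z 97 mm; in it a round rotor bowl of 106 mm diameter round the spindle, floor at z 37 mm.
- catch (a joint): Slide of the lid catch along the centrifuge's +y, m: 0 to about 0.003 = locked (its nose lies over the lid's tongue, so that the lid cannot rise), free of the tongue from 0.016, end stop 0.024. Stays where it is left; drag 1.5 N.
- catch_grip (a point): Centre of the top of the red upright fin of the catch: 16 mm (x) by 12 mm (y), standing 24 mm above the catch's black plate (whose top is 114 mm above the bench). It lies 96 mm in front of the spindle axis, 46 mm to the left when locked, 138 mm above the bench. Moves with the catch. Axes as the centrifuge.
- lid (a joint): Lid angle, rad: 0 closed, grows as the tongue rises and swings back to the end stop at 1.85 (leaning back 16 degrees past upright). A stiff hinge: it stays at any angle; drag 0.26 N m, lid 0.16 kg.
- tongue (a point): Point to hold the blue lifting tongue of the lid: in the middle of its width and thickness, 13 mm short of its free end, 224 mm from the hinge axis. The tongue is 28 mm wide (y), 10 mm thick, and stands 59 mm clear of the lid's front edge, 37 mm of that in front of the housing; nothing is below it there. Moves with the lid; axes as the centrifuge when the lid is closed (x towards the hinge).
- lid_hinge (a point): On the hinge axis of the lid, which runs along the centrifuge's y, 90 mm behind the spindle axis and 97 mm above the bench. The lid is 174 mm long from here, 164 mm wide, 8 mm thick with a clear dome 17 mm high.
- seat (a point): Centre of the top of the drive flange (40 mm across), on the spindle axis, 47 mm above the bench; axes as the centrifuge. Here the rotor's underside rests when it is home; before its slots meet the key it stands 7 mm higher.
- spindle_tip (a point): Coned tip of the drive spindle (12 mm diameter), on its axis, 32 mm above the seat; axes as the centrifuge.
- cross_key (a point): Centre of the flat top of the brass cross key, a bar across the flange through the spindle, 32 mm long, 6 mm wide, its top 7 mm above the seat. Axes as the centrifuge, NOT as the key: the key's angle about the spindle is drawn anew each time and not reported (look once the lid is open, or feel for it). Motor drag of 0.25 N m, holds the drive still under a press of up to about 10 N.
- rotor: Empty aluminium eight-place rotor, 84 mm diameter, about 0.26 kg, upright on the bench. Origin at the centre of its underside, z up. Below, a blind bore of 14 mm (34 mm deep) takes the spindle; the hub's lower face (36 mm across, z 0) has four radial key slots, 8 mm wide, 10 mm deep, along the rotor's +-x and +-y. It drops over the cross key when a slot pair is within about 4 degrees of it.
- rotor_grip (a point): Point to hold the rotor, on its axis, 63 mm above its underside, 3 mm below the top of its red grip bar: 34 mm along the rotor's x, 14 mm thick (its y), from 42 to 66 mm above the underside. The rotor's flat top beside the bar is 42 mm above the underside and slopes down to the rim. Axes as the rotor.
- steel_cup: Stainless grinder cup with a black foot, 74 mm diameter, 92 mm tall, loose bystander. Origin at the centre of its underside.
- flask: Conical glass flask, 80 mm diameter, 120 mm tall, loose bystander. Origin at the centre of its underside.
- tip_box: Blue pipette tip box, 85 x 85 mm, 53 mm tall, loose bystander. Origin at the centre of its underside.
- reagent: Amber reagent bottle, 60 mm diameter, 130 mm tall, loose bystander. Origin at the centre of its underside.
There are look-alikes about, which are no part of the job. What is shaped like the rotor but pink is not meant.

How it is judged:
On the way, in this order (a step that is already met when the one before it is completed fails the run):
1. the catch is slid clear of the tongue (value of joint catch above 0.016 m), for 0.2 s.
2. the lid is raised upright (value of joint lid above 1.35 rad), for 0.2 s.
At the end, for the whole second after the job is handed in: The lid stands open (at least 1.35 rad) and the rotor sits home on the drive flange: its underside within 2 mm of the seat, within 4 mm of the spindle axis, upright (tilt below 0.05 rad) and at rest (value of joint lid above 1.35 rad and z of rotor in the frame of seat between -0.003 and 0.002 m and horizontal distance between rotor and seat below 0.004 m and angle between rotor's own z axis and vertical below 0.05 rad and linear speed of rotor below 0.02 m/s and angular speed of rotor below 0.2 rad/s); the robot touches nothing.
It fails at once if the rotor is pressed or dropped on the centrifuge with more than 40 N (contact force between rotor and centrifuge above 40 N).
It fails at once if another thing on the bench is pushed by more than 30 mm (distance of any of steel_cup, flask, tip_box, reagent from where it was at the start of the episode above 0.03 m).
It also fails if it takes over 70 s, if anything falls off the work surface, if the arm or the gripper's body presses on something with over 40 N, if the wrist force passes 120 N, or if a joint passes its speed limit or range.

ROBOT

A 6-joint arm with a two-finger parallel gripper is mounted at the origin on the work surface. World frame = base frame: x ahead of the robot, y to its left, z up, the work surface at z = 0. Lengths are in m, angles in rad, forces in N, time in s.
With the tool pointing down it reaches from about 0.3 to 0.875 m from the base axis. Payload 6.4 kg.
Tool frame: the origin (TCP) lies midway between the tips of the shut fingers; the grasp point (between the pads) lies 19 mm behind it; z points along the fingers, y is the line along which they close (so a half turn about z gives the same grasp; the last joint's range is limited). The gripper opens to 85 mm and grips with 20 to 120 N. Pads are 22 mm wide; open, the fingers measure 114 mm over their backs; the gripper's body (76 mm by 85 mm) begins 54 mm behind the grasp point. The pads swing forward as they close: fully open they stand 13 mm farther back than shut.
Start: joints at [-1.457, 0.181, 1.607, -0, 1.354, -0.206], TCP at [0.181, -0.546, 0.231] pointing down, gripper open.
Joint ranges: [-2.99, 2.99], [-0.89, 2.07], [0.3, 2.58], [-1.14, 4.28], [0, 2.63], [-3.12, 3.12]. Speed limits (rad/s): [2.57, 2.57, 3.01, 3.14, 3.14, 3.14].

INTERFACE

Orientations are given as a unit quaternion [w, x, y, z].
In Python, from bench import ctrl gives the robot as it stands. The module is installed in compiled form; this text tells all that it offers.
- The arm moves only by the tool move_arm, never from a script. Its argument "plan" is one flat list of numbers, 6 for each row, row after row: the shift along the world's x, y, z in units of 50 mm (1.0 is 50 mm), then the turn, a rotation vector about the world's x, y, z in rad. A call has 1 to 10 rows; each row is the pose to reach, as a shift and turn from the pose commanded when the call began; what a row does not reach only later rows make up. A row lasts 1/8 s, in which the tool goes at most 62.5 mm and 10.7 degrees, less where a joint would pass 70% of its speed; a pose out of reach is approached as far as the arm can. A call with a gripper value outside its range is refused whole. "grip" is the finger opening in mm, from 0 to 85.4, set as the call begins (left out, the last holds). The fingers move at their own pace and stop on an object; the grip force is fixed at half the most. Time passes only in rows, so rows that repeat a pose let the fingers close. It gives the time, the measured TCP pose, the force, the opening and the grip force at its end, in the units of the state.
- ctrl.get_obs(): the state, without advancing time (a new reading comes with each control period).
- ctrl.camera(name): name is "side" or "top" or "wrist"; returns a dict with "pixels" (480x640x3 uint8, red, green, blue), "fx", "fy", "cx", "cy" (pixels), "dist_coeffs" ([k1, k2, p1, p2, k3] as OpenCV has them; the pictures are not rectified), "origin" and "attitude" of the camera in the world. Camera axes: x right, y down, z forward; pixel columns grow to the right and rows downward; lengths in m; the calibration is good to about 2 mm. A picture is of the moment at which its call begins. There is no depth.
- ctrl.hand_in(): hands the job in; it is judged then, once.
The state is a dict: "time_s": time; "q": joint angles; "dq": joint speeds; "joint_efforts": joint torques, N m; "eef_pos": TCP position; "eef_rot": TCP orientation; "wrist_force": force on the tool from outside, world axes, zero at the start; "torque": the same for the moment, N m; "opening": opening from 0.0 (shut) to 1.0 (fully open); "grasp_force": force on a finger pad.
Only numpy, scipy, OpenCV 4.12 (cv2) and the standard library are available. Lean on these libraries where they do the work, as an engineer would, in place of code of your own. Each camera call takes 0.05 s, during which the arm holds its last target. There are 200 camera calls.

## Working session

There is one attempt and no reset: what is moved stays moved. The work goes in short steps, Python scripts to look and compute and a tool call to move; the robot and the scene stay as the last step left them, time stands still between calls to the robot, and variables do not carry over. Pictures are saved under pics/ and viewed, at most 10 in all, crops included, and the job is handed in when it is done.

Besides the shell and the picture viewer there is one more tool, called after "Emit:" as name(argument=value, ...), one argument or row to a line, values as JSON. move_arm: Moves the arm, as the interface text tells. Its arguments: {"type":"object","properties":{"plan":{"type":"array"},"grip":{"type":"number"}},"required":["plan"]}

```bash
mkdir -p pics; cat > h.py <<'E'
import numpy as np, cv2
from scipy.spatial.transform import Rotation as R
from bench import ctrl
def cam(n,save=None):
    c=ctrl.camera(n); c['bgr']=cv2.cvtColor(np.ascontiguousarray(c['pixels']),cv2.COLOR_RGB2BGR)
    if save: cv2.imwrite('pics/'+save,c['bgr'])
    c['K']=np.array([[c['fx'],0,c['cx']],[0,c['fy'],c['cy']],[0,0,1.]]); c['D']=np.array(c['dist_coeffs'],float)
    a=np.array(c['attitude'],float)
    c['R']=a if a.shape==(3,3) else R.from_quat(a[[1,2,3,0]]).as_matrix()
    c['o']=np.array(c['origin']); return c
def ray(c,uv):
    p=cv2.undistortPoints(np.array(uv,float).reshape(-1,1,2),c['K'],c['D'])[:,0]
    return (c['R']@np.c_[p,np.ones(len(p))].T).T
def onz(c,uv,z):
    d=ray(c,uv); return c['o']+d*((z-c['o'][2])/d[:,2])[:,None]
def proj(c,P):
    rv=cv2.Rodrigues(c['R'].T)[0]; return cv2.projectPoints(np.array(P,float).reshape(-1,1,3),rv,-c['R'].T@c['o'],c['K'],c['D'])[0][:,0]
E
python3 - <<'E'
from h import *
for n in ('top','side'):
    c=cam(n,n+'0.png'); print(n,c['attitude'],c['o'],c['fx'])
E
```

```text
top [-0.06080832  0.70564932 -0.70340778  0.05982378] [ 0.38155362 -0.00435633  1.17399211] 562.9288938105138
side [ 0.13218607 -0.31916439  0.85768415 -0.38083964] [0.00493618 0.65943526 0.91608966] 554.209141795195
```

View pics/top0.png

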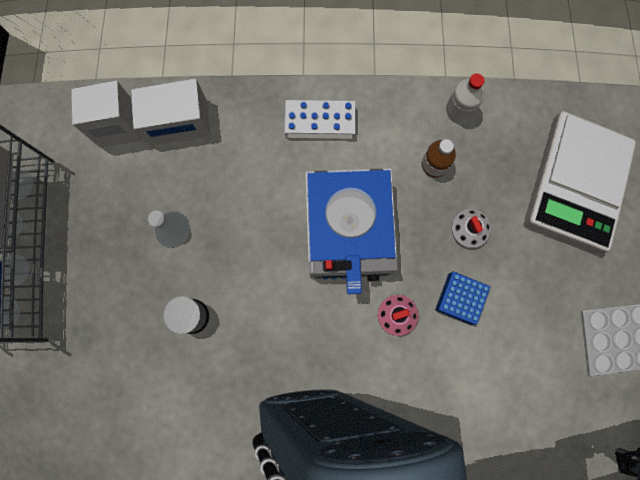

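View pics/side0.png

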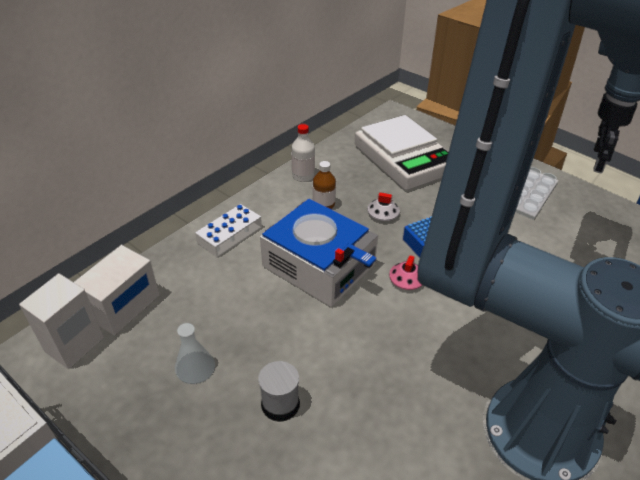

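Top view: the centrifuge is at about (350,215), red catch fin (330,265), blue tongue (354,285). Candidates for the rotor are silver (471,228) and pink (398,314). By the description I choose the silver one. Candidates for the fin are the red block (330,265), the rotor bars and the bottle cap (476,80). I choose (330,265), beside the tongue.

```bash
cat > m.py <<'E'
from h import *
c=cam('top'); s=cam('side')
def blob(c,mask,box):
    m=np.zeros_like(mask); x0,y0,x1,y1=box; m[y0:y1,x0:x1]=mask[y0:y1,x0:x1]
    n,l,st,ce=cv2.connectedComponentsWithStats(m)
    i=1+np.argmax(st[1:,4]); cs,_=cv2.findContours((l==i).astype(np.uint8),0,2)
    k=max(cs,key=cv2.contourArea); return ce[i],st[i],k
def red(c):
    h=cv2.cvtColor(c['bgr'],cv2.COLOR_BGR2HSV); return (((h[...,0]<6)|(h[...,0]>174))&(h[...,1]>190)&(h[...,2]>90)).astype(np.uint8)
def blue(c):
    h=cv2.cvtColor(c['bgr'],cv2.COLOR_BGR2HSV); return ((h[...,0]>100)&(h[...,0]<125)&(h[...,1]>140)&(h[...,2]>60)).astype(np.uint8)
E
python3 - <<'E'
from m import *
def show(n,b):
    print(n,b[0].round(1),b[1],cv2.minAreaRect(b[2]))
show('fin',blob(c,red(c),(315,250,345,280)))
show('bar',blob(c,red(c),(455,210,490,245)))
b=blob(c,blue(c),(300,160,405,300)); k=b[2]; show('lid',b)
ap=cv2.approxPolyDP(k,3,True)[:,0]; print('lid poly',ap.tolist()); print((1000*onz(c,ap,.105)).round()[:,:2].tolist())
t=k[:,0]; t=t[t[:,1]>268]; tm=np.zeros(c['bgr'].shape[:2],np.uint8); tm[270:300]=blue(c)[270:300]
bt=blob(c,tm,(335,268,375,300)); show('tongue',bt)
show('sfin',blob(s,red(s),(325,240,355,270))); show('sbar',blob(s,red(s),(370,185,400,212)))
a=c['bgr'][195:330,310:500]; d=s['bgr'][185:285,330:450]
cv2.imwrite('pics/crop1.png',np.hstack([cv2.resize(a,(422,300),interpolation=2),cv2.resize(d,(360,300),interpolation=2)]))
E
```

```text
fin [328.5 264.2] [325 261   7   8  41] ((328.0, 264.5), (7.0, 6.0), 90.0)
bar [476.6 224. ] [471 217  11  15  80] ((476.8013916015625, 223.86297607421875), (14.8141450881958, 6.538086891174316), 65.55604553222656)
lid [350.7 219. ] [ 308  170   87  112 5526] ((351.16497802734375, 225.87115478515625), (110.01603698730469, 84.16650390625), 87.83892822265625)
lid poly [[389, 171], [308, 173], [311, 260], [350, 260], [351, 269], [346, 270], [349, 281], [360, 280], [360, 258], [394, 257]]
[[694.0, -127.0], [690.0, 33.0], [517.0, 26.0], [517.0, -49.0], [500.0, -51.0], [498.0, -41.0], [477.0, -47.0], [479.0, -68.0], [521.0, -68.0], [523.0, -134.0]]
tongue [353.1 275.1] [346 270  15  12 162] ((353.0, 275.5), (11.0, 14.0), 90.0)
sfin [339.  254.4] [336 249   8  12  71] ((338.73529052734375, 254.558837890625), (7.033533096313477, 10.914102554321289), 14.03624439239502)
sbar [384.3 197.4] [379 193  12  10 101] ((384.5, 197.5), (9.0, 11.0), 90.0)
```

View pics/crop1.png

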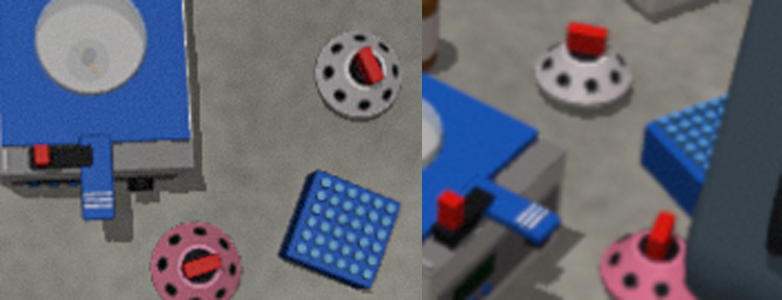

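The crop confirms it: the silver rotor with red bar at (471,228) is the right one, the pink one at (398,314) is the decoy. The fin is left of the tongue and the catch is locked.

```bash
python3 - <<'E'
from m import *
o=ctrl.get_obs(); p=o['eef_pos']; r=R.from_quat(np.array(o['eef_rot'])[[1,2,3,0]]); print(p,r.as_matrix().round(3).tolist(),o['q'])
print('fin top',onz(c,[[328.5,264.2]],.134),'bar',onz(c,[[476.6,224]],.062),'tong',onz(c,[[353.1,275.1]],.106))
def tri(u,v):
    d1,d2=ray(c,[u])[0],ray(s,[v])[0]; t=np.linalg.lstsq(np.c_[d1,-d2],s['o']-c['o'],rcond=None)[0]; return (c['o']+t[0]*d1+s['o']+t[1]*d2)/2
print('fin3',tri([328.5,264.2],[339,254.4]),'bar3',tri([476.6,224],[384.3,197.4]))
g=cv2.cvtColor(c['bgr'],cv2.COLOR_BGR2HSV); m=((g[...,1]<40)&(g[...,2]>140)).astype(np.uint8)
b=blob(c,m,(440,195,500,260)); print('rotor',b[0],b[1],cv2.fitEllipse(b[2]),onz(c,[cv2.fitEllipse(b[2])[0]],.02))
y=.037; C=np.array([.603,-.0506,0]); M=R.from_euler('z',y)
for n,q in dict(fin=[-.096,.046,.138],tong=[-.134,0,.101],seat=[0,0,.047]).items(): print(n,C+M.apply(q))
E
```

```text
[ 0.18076285 -0.54565748  0.23096866] [[0.949, 0.314, -0.0], [0.314, -0.949, 0.001], [0.0, -0.001, -1.0]] [-1.45729368e+00  1.81074611e-01  1.60734156e+00 -3.03827765e-06
  1.35380236e+00 -2.06346948e-01]
fin top [[ 0.50572136 -0.00787932  0.134     ]] bar [[ 0.59686914 -0.30955887  0.062     ]] tong [[ 0.48829297 -0.05486969  0.106     ]]
fin3 [ 0.50715979 -0.00764343  0.12560622] bar3 [ 0.59986012 -0.31173141  0.05192003]
rotor [463.64285714 229.68367347] [452 210  30  37 392] ((465.2877197265625, 229.24098205566406), (23.82760238647461, 35.96601867675781), 157.2454071044922) [[ 0.59364327 -0.2961823   0.02      ]]
fin [ 0.50536409 -0.00818267  0.138     ]
tong [ 0.46909171 -0.05555687  0.101     ]
seat [ 0.603  -0.0506  0.047 ]
```

Emit:
move_arm(
  plan=[1.2,1.2,0,0,0,-0.05,2.0,2.4,0,0,0,-0.1,2.6,3.5,0,0,0,-0.15,3.2,4.6,0,0,0,-0.2,3.8,5.7,0,0,0,-0.25,4.4,6.8,0,0,0,-0.28,4.9,7.8,0,0,0,-0.28,5.4,8.8,0,0,0,-0.28,6.0,9.8,0,0,0,-0.28,6.48,10.76,-0.6,0,0,-0.283],
  grip=40,
)

```text
time_s: 1.55
eef_pos: [0.5023, -0.016, 0.2082]
eef_rot: [0.001, 1.0, 0.019, 0.003]
wrist_force: [0.9, -1.1, 0.2]
opening: 0.468
grasp_force: 0.0
```

Emit:
move_arm(
  plan=[0,0,0,0,0,0,0,0,0,0,0,0,0,0,0,0,0,0],
)

```text
time_s: 1.92
eef_pos: [0.4998, -0.0189, 0.2068]
eef_rot: [0.0, 1.0, 0.018, 0.0]
wrist_force: [0.3, -0.9, 0.4]
opening: 0.469
grasp_force: 0.0
```

```bash
python3 - <<'E'
from m import *
w=cam('wrist','w1.png'); o=ctrl.get_obs(); print(o['time_s'],o['eef_pos'],R.from_quat(np.array(o['eef_rot'])[[1,2,3,0]]).as_matrix().round(3).tolist())
print(w['o'],w['R'].round(2).tolist())
print(proj(w,[[.5055,-.008,.138],[.469,-.0555,.106]]))
E
```

```text
2.075 [ 0.49981989 -0.01888446  0.20671626] [[0.999, 0.035, 0.001], [0.035, -0.999, -0.0], [0.001, 0.0, -1.0]]
[ 0.58402634 -0.01524253  0.35054774] [[0.03, -0.95, -0.33], [-1.0, -0.03, -0.01], [0.0, 0.33, -0.95]]
[[300.52098408 244.16216998]
 [365.54127574 277.5033707 ]]
```

View pics/w1.png

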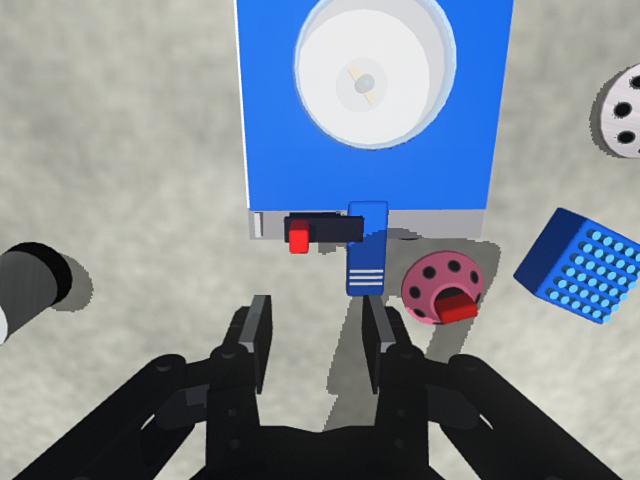

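The wrist view matches the projected points: fin top (300,244), tongue (366,278), and the pink decoy sits lower right, not in the way.

Emit:
move_arm(
  plan=[0.11,0.22,-0.6,0,0,0,0.11,0.22,-1.2,0,0,0,0.11,0.22,-1.6,0,0,0,0.11,0.22,-1.74,0,0,0,0.11,0.22,-1.74,0,0,0],
)

```text
time_s: 2.7
eef_pos: [0.5053, -0.0071, 0.1193]
eef_rot: [-0.0, 1.0, 0.018, -0.0]
wrist_force: [-0.5, -0.6, 0.2]
opening: 0.466
grasp_force: 0.0
```

Emit:
move_arm(
  plan=[0,0,0,0,0,0,0,0,0,0,0,0,0,0,0,0,0,0,0,0,0,0,0,0],
  grip=5,
)

```text
time_s: 3.2
eef_pos: [0.506, -0.0069, 0.1203]
eef_rot: [0.0, 1.0, 0.018, 0.001]
wrist_force: [-0.8, -0.3, 6.0]
opening: 0.123
grasp_force: 62.0
```

Emit:
move_arm(
  plan=[0,0.12,0,0,0,0,-0.01,0.24,0,0,0,0,-0.02,0.36,0,0,0,0,-0.02,0.43,0,0,0,0,-0.02,0.43,0,0,0,0,-0.02,0.43,0,0,0,0],
)

```text
time_s: 3.95
eef_pos: [0.5051, 0.0149, 0.1203]
eef_rot: [0.0, 1.0, 0.019, 0.001]
wrist_force: [-0.1, 0.7, 5.6]
opening: 0.126
grasp_force: 62.0
```

Emit:
move_arm(
  plan=[0,0,0,0,0,0,0,0,0,0,0,0,0,0,0.3,0,0,0,0,0,0.8,0,0,0,-0.3,-0.6,0.8,0,0,0,-0.72,-1.36,0.8,0,0,0,-0.72,-1.36,0.8,0,0,0],
  grip=44,
)

```text
time_s: 4.82
eef_pos: [0.4677, -0.055, 0.1601]
eef_rot: [0.0, 1.0, 0.017, 0.0]
wrist_force: [0.0, -0.3, -0.7]
opening: 0.51
grasp_force: 0.0
```

```bash
python3 - <<'E'
from m import *
w=cam('wrist'); cv2.imwrite('pics/w2.png',w['bgr'][150:480,180:560]); o=ctrl.get_obs(); print(o['time_s'],o['eef_pos'],o['wrist_force'])
b=blob(c,red(c),(310,250,345,280)); print('catch fin',onz(c,[b[0]],.134))
hs=cv2.cvtColor(w['bgr'],cv2.COLOR_BGR2HSV); b=blue(w)
for v in range(230,330,10):
    x=np.where(b[v,280:470])[0]; print(v,x.min()+280 if len(x) else 0,x.max()+280 if len(x) else 0,end=' ; ')
print(proj(w,[[.469,-.0555,.106]]))
E
```

```text
4.975 [ 0.46875433 -0.05294214  0.15978718] [-0.38917892 -0.41652485 -0.26019951]Traceback (most recent call last):
  File "<stdin>", line 3, in <module>
  File "m.py", line 6, in blob
    i=1+np.argmax(st[1:,4]); cs,_=cv2.findContours((l==i).astype(np.uint8),0,2)
        ~~~~~~~~~^^^^^^^^^^
    return _wrapfunc(a, 'argmax', axis=axis, out=out, **kwds)
    return bound(*args, **kwds)
ValueError: attempt to get argmax of an empty sequence
```

View pics/w2.png

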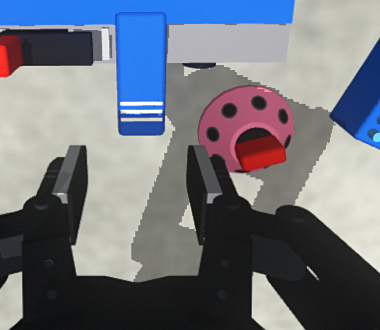

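The catch nose is clear of the tongue (gap at crop x 95–117), and the tongue (crop x 117–165) is centred between the fingers.

Emit:
move_arm(
  plan=[0,0,-0.5,0,0,0,0,0,-1.0,0,0,0,0,-0.02,-1.4,0,0,0,0,-0.03,-1.58,0,0,0,0,-0.03,-1.58,0,0,0],
)

```text
time_s: 5.6
eef_pos: [0.4682, -0.054, 0.0799]
eef_rot: [-0.0, 1.0, 0.019, -0.0]
wrist_force: [-0.5, 0.2, 0.9]
opening: 0.511
grasp_force: 0.0
```

Emit:
move_arm(
  plan=[0,0,0,0,0,0,0,0,0,0,0,0,0,0,0,0,0,0],
  grip=20,
)

```text
time_s: 5.98
eef_pos: [0.469, -0.0557, 0.0812]
eef_rot: [0.001, 1.0, 0.019, 0.001]
wrist_force: [-0.8, -4.3, 1.4]
opening: 0.314
grasp_force: 59.1
```

```bash
python3 - <<'E'
from h import *
o=ctrl.get_obs(); print(o['time_s'],o['eef_pos'],o['wrist_force'],o['torque'],o['opening'],o['grasp_force'])
t=np.arange(.1,1.61,.1); f0=0.02
r=.224; print(np.c_[t,r*(1-np.cos(t))/.05,r*np.sin(t)/.05].round(2).tolist())
E
```

```text
5.975 [ 0.46897332 -0.05568327  0.0811904 ] [-0.8174845  -4.3405633   1.39300018] [-0.6810603   0.21144629  0.14082087] 0.3143572170520036 59.13535952568054
[[0.1, 0.02, 0.45], [0.2, 0.09, 0.89], [0.3, 0.2, 1.32], [0.4, 0.35, 1.74], [0.5, 0.55, 2.15], [0.6, 0.78, 2.53], [0.7, 1.05, 2.89], [0.8, 1.36, 3.21], [0.9, 1.7, 3.51], [1.0, 2.06, 3.77], [1.1, 2.45, 3.99], [1.2, 2.86, 4.18], [1.3, 3.28, 4.32], [1.4, 3.72, 4.41], [1.5, 4.16, 4.47], [1.6, 4.61, 4.48]]
```

Emit:
move_arm(
  plan=[0,0,0.22,0,0,0,0.02,0,0.45,0,0,0,0.05,0,0.67,0,0,0,0.09,0,0.89,0,0,0,0.14,0,1.11,0,0,0,0.2,0.01,1.32,0,0,0,0.2,0.01,1.32,0,0,0],
)

```text
time_s: 6.85
eef_pos: [0.4797, -0.0552, 0.1476]
eef_rot: [0.001, 1.0, 0.018, 0.002]
wrist_force: [4.1, -5.1, -3.3]
opening: 0.317
grasp_force: 59.9
```

Emit:
move_arm(
  plan=[0.07,0,0.21,0,0,0,0.15,0.01,0.42,0,0,0,0.35,0.01,0.83,0,0,0,0.58,0.02,1.21,0,0,0,0.85,0.03,1.57,0,0,0,1.16,0.04,1.89,0,0,0,1.5,0.06,2.19,0,0,0,1.86,0.07,2.45,0,0,0,1.86,0.07,2.45,0,0,0],
)

```text
time_s: 7.98
eef_pos: [0.5718, -0.0514, 0.2689]
eef_rot: [0.001, 1.0, 0.018, 0.0]
wrist_force: [1.1, -4.8, -1.0]
opening: 0.315
grasp_force: 62.6
```

Emit:
move_arm(
  plan=[0.19,0.01,0.12,0,0,0,0.39,0.02,0.22,0,0,0,0.8,0.03,0.41,0,0,0,1.22,0.05,0.55,0,0,0,1.66,0.06,0.64,0,0,0,2.1,0.08,0.7,0,0,0,2.5,0.09,0.71,0,0,0,2.5,0.09,0.71,0,0,0],
)

```text
time_s: 8.98
eef_pos: [0.6966, -0.0463, 0.3043]
eef_rot: [0.0, 1.0, 0.018, 0.0]
wrist_force: [-0.5, -2.7, 0.7]
opening: 0.314
grasp_force: 66.2
```

```bash
python3 - <<'E'
from h import *
o=ctrl.get_obs(); print(o['time_s'],o['eef_pos'],o['wrist_force'],o['torque'],o['opening'])
cam('side','s2.png')
E
```

```text
8.975 [ 0.69655186 -0.04625839  0.30425174] [-0.49853131 -2.69492012  0.65637656] [-0.37622571  0.20714656 -0.1266166 ] 0.3141523293141996
```

View pics/s2.png

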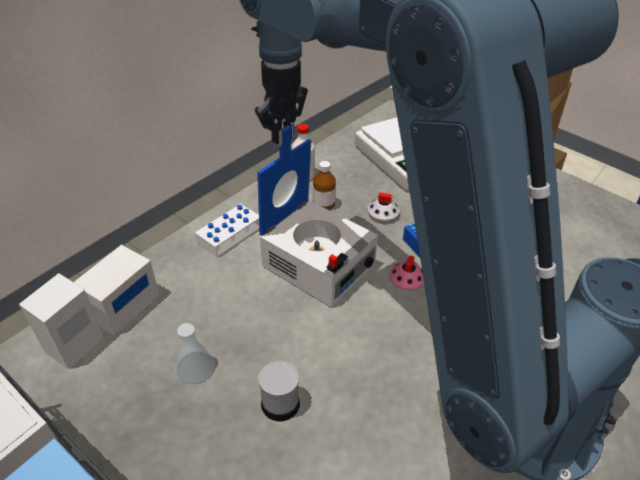

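The lid stands upright, held by its tongue at (288,137), and the spindle is visible at (318,245). Release and back off to look at the key.

Emit:
move_arm(
  plan=[0,0,0,0,0,0,0,0,0,0,0,0,0,0,0.5,0,0,0,0,0,1.5,0,0,0,-0.8,0,1.5,0,0,0,-1.9,0,1.3,0,0,0,-3.1,0,0.4,0,0,0,-3.1,0,0,0,0,0,-3.1,0,0,0,0,0,-3.1,0,0,0,0,0],
  grip=50,
)

```text
time_s: 10.28
eef_pos: [0.5424, -0.0463, 0.3059]
eef_rot: [0.0, 1.0, 0.018, 0.001]
wrist_force: [0.9, 0.0, 0.9]
opening: 0.584
grasp_force: 0.0
```

```bash
python3 - <<'E'
from m import *
w=cam('wrist'); o=ctrl.get_obs(); print(o['time_s'],o['eef_pos'],o['wrist_force'])
q=proj(w,[[.603,-.0506,.054]])[0].round().astype(int); print(q,w['o'],proj(w,[[.603,-.0506,.079]]))
x0,y0=max(q[0]-70,0),max(q[1]-60,0); a=w['bgr'][y0:y0+120,x0:x0+140]; print(x0,y0)
cv2.imwrite('pics/w3.png',cv2.resize(a,None,fx=5,fy=5,interpolation=2))
h=cv2.cvtColor(w['bgr'],cv2.COLOR_BGR2HSV); m=((h[...,0]>12)&(h[...,0]<35)&(h[...,1]>60)).astype(np.uint8)
m[:y0]=0;m[y0+120:]=0;m[:,:x0]=0;m[:,x0+140:]=0
v,u=np.nonzero(m); print(len(u)); P=onz(w,np.c_[u,v],.054)[:,:2]
n,l,st,ce=cv2.connectedComponentsWithStats(m)
for i in range(1,n):
    if st[i,4]>8: print(st[i],ce[i],onz(w,[ce[i]],.054))
print(P.mean(0),(cv2.minAreaRect((P*1e4).astype(np.float32))))
rv=cv2.fitLine((P*1e4).astype(np.float32),2,0,.1,.01).ravel(); print('key ang deg',np.degrees(np.arctan2(rv[1],rv[0])))
E
```

```text
10.425 [ 0.54256437 -0.04634008  0.3056387 ] [-0.37613102 -0.00457086 -0.060775  ]
[323 136] [ 0.6266522  -0.04240835  0.4498288 ] [[323.68833291 137.81438279]]
253 76
126
[312 120  10  12  68] [316.35294118 125.80882353] [[ 0.61331205 -0.04298367  0.054     ]]
[324 138  10  11  58] [328.72413793 143.10344828] [[ 0.59615999 -0.05671136  0.054     ]]
[ 0.60541162 -0.04930503] ((6050.263671875, -495.7297668457031), (321.82586669921875, 64.69107055664062), 38.81693649291992)
key ang deg 38.703762
```

View pics/w3.png

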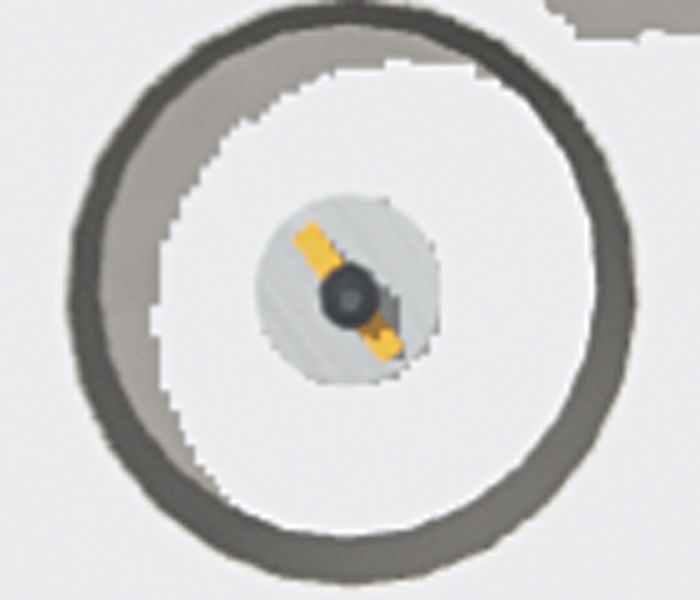

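Lid is open and the key is seen as a brass bar, crop centre (348,295), at 38.7° in the world; the spindle is at about (0.605, −0.050). Next, the rotor.

Emit:
move_arm(
  plan=[0,-0.7,0,0,0,0.05,0,-1.7,0,0,0,0.1,0,-2.7,-0.1,0,0,0.2,0.1,-3.7,-0.5,0,0,0.3,0.3,-4.5,-1.0,0,0,0.39,0.5,-5.17,-1.6,0,0,0.39,0.5,-5.17,-2.1,0,0,0.39,0.5,-5.17,-2.1,0,0,0.39,0.5,-5.17,-2.1,0,0,0.39],
  grip=36,
)

```text
time_s: 11.55
eef_pos: [0.5671, -0.3048, 0.2006]
eef_rot: [0.001, 0.977, 0.212, 0.001]
wrist_force: [0.1, 0.8, 0.9]
opening: 0.42
grasp_force: 0.0
```

```bash
python3 - <<'E'
from m import *
w=cam('wrist','w4.png'); o=ctrl.get_obs(); p=np.array(o['eef_pos']); r=R.from_quat(np.array(o['eef_rot'])[[1,2,3,0]]).as_matrix(); print(o['time_s'],p,'tool y deg',np.degrees(np.arctan2(r[1,1],r[0,1])))
q=proj(w,[[.597,-.308,.066]])[0].round().astype(int); print(q,w['o'])
h=cv2.cvtColor(w['bgr'],cv2.COLOR_BGR2HSV)
b=blob(w,red(w),(max(q[0]-70,0),max(q[1]-70,0),q[0]+70,q[1]+70)); print(b[0],b[1],cv2.minAreaRect(b[2]))
k=b[2][:,0]; m=np.zeros(h.shape[:2],np.uint8); cv2.drawContours(m,[b[2]],-1,1,-1); V=h[...,2]; print(np.percentile(V[m>0],[5,25,50,75,95]))
vs=V[m>0].astype(np.float32); t,_=cv2.threshold(vs.astype(np.uint8),0,1,cv2.THRESH_OTSU); 
for nm,mm in (('bright',(m>0)&(V>t)),('dark',(m>0)&(V<=t))):
    v,u=np.nonzero(mm); P=onz(w,np.c_[u,v],.066)[:,:2]; print(nm,len(u),P.mean(0),cv2.minAreaRect((P*1e4).astype(np.float32)))
x0,y0=max(q[0]-80,0),max(q[1]-80,0); cv2.imwrite('pics/w4c.png',cv2.resize(w['bgr'][y0:y0+160,x0:x0+160],None,fx=3.5,fy=3.5)); print(x0,y0)
E
```

```text
11.7 [ 0.56718318 -0.3047613   0.2011449 ] tool y deg -65.50528538051
[337 191] [ 0.64374696 -0.26876767  0.3450478 ]
[337.79229711 187.63686382] [329 166  19  44 727] ((337.7994689941406, 187.51197814941406), (17.306161880493164, 43.405296325683594), 2.2906100749969482)
[130.5 235.  242.  243.  243. ]
bright 669 [ 0.59912258 -0.30813237] ((5988.20166015625, -3084.359375), (316.05322265625, 124.62923431396484), 25.118392944335938)
dark 67 [ 0.60914235 -0.30287128] ((6027.0732421875, -3064.741943359375), (274.31976318359375, 134.79493713378906), 23.668907165527344)
257 111
```

View pics/w4c.png

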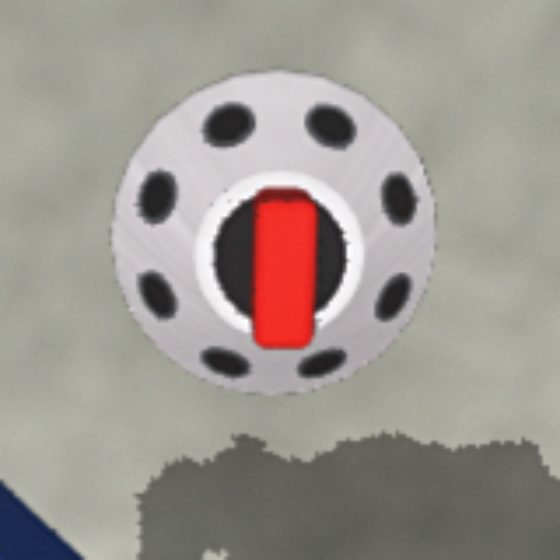

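Silver rotor, red bar upright in the crop, centre (285,268); bar at ~25°, so the tool is aligned with it.

Emit:
move_arm(
  plan=[0.3,-0.04,-0.5,0,0,0,0.63,-0.07,-1.2,0,0,0.01,0.63,-0.07,-2.0,0,0,0.01,0.63,-0.07,-2.7,0,0,0.01,0.63,-0.07,-3.08,0,0,0.01,0.63,-0.07,-3.08,0,0,0.01,0.63,-0.07,-3.08,0,0,0.01],
)

```text
time_s: 12.58
eef_pos: [0.5989, -0.309, 0.0472]
eef_rot: [0.001, 0.976, 0.217, 0.001]
wrist_force: [0.6, 0.4, 0.8]
opening: 0.415
grasp_force: 0.0
```

Emit:
move_arm(
  plan=[0,0,0,0,0,0,0,0,0,0,0,0,0,0,0,0,0,0,0,0,0,0,0,0],
  grip=5,
)

```text
time_s: 13.08
eef_pos: [0.5989, -0.309, 0.0472]
eef_rot: [0.001, 0.976, 0.217, 0.001]
wrist_force: [-0.6, 1.4, 6.4]
opening: 0.148
grasp_force: 61.0
```

Emit:
move_arm(
  plan=[0,0,0.2,0,0,0,0,0,0.8,0,0,0,0,0,1.6,0,0,0,0,0,2.4,0,0,0,0,0,3.0,0,0,0,0,0,3.0,0,0,0],
)

```text
time_s: 13.82
eef_pos: [0.599, -0.3091, 0.1983]
eef_rot: [0.002, 0.976, 0.217, 0.002]
wrist_force: [-0.8, -0.2, -3.0]
opening: 0.149
grasp_force: 59.7
```

```bash
python3 - <<'E'
from m import *
o=ctrl.get_obs(); r=R.from_quat(np.array(o['eef_rot'])[[1,2,3,0]]).as_matrix(); print(o['time_s'],o['eef_pos'],o['q'],o['wrist_force'],o['opening'],'y deg',np.degrees(np.arctan2(r[1,1],r[0,1])))
w=cam('wrist'); b=blob(w,red(w),(0,0,640,300)); print(b[0],b[1])
cl=blue(s); v,u=np.nonzero(cl[130:240,250:320]); 
# lid front face angle: side-view top corner / tongue tip pixels
k=blob(s,cl,(250,100,330,260))[2]; print(cv2.approxPolyDP(k,2.5,True)[:,0].tolist())
P=[]
for a in (1.35,1.45,1.55,1.65):
    hx,hz=.09,.097; L=.174
    for yy in (.082,-.082): P.append(np.array([.605,-.05,0])+R.from_euler('z',.037).apply([hx-L*np.cos(a),yy,hz+L*np.sin(a)]))
print(proj(s,P).round(1).tolist())
E
```

```text
13.925 [ 0.597077   -0.30764991  0.19383297] [-6.52071242e-01  4.23777446e-01  1.37611011e+00 -7.50112671e-06
  1.34347931e+00  4.81952486e-01] [ 0.89178573  0.11594398 -4.3853929 ] 0.14927142903383098 y deg -64.97471349261936
[316.10752688 294.74193548] [301 286  33  14 279]
[[289, 126], [281, 130], [280, 157], [258, 172], [261, 234], [307, 200], [310, 140], [291, 150]]
[[271.5, 180.1], [322.5, 145.9], [265.1, 175.8], [316.3, 142.0], [258.7, 172.1], [310.1, 138.8], [252.5, 169.2], [304.0, 136.4]]
```

Emit:
move_arm(
  plan=[0,0.3,0.1,0,0,0.17,0,0.8,0.1,0,0,0.35,0,1.4,0.1,0,0,0.53,0,2.0,0.1,0,0,0.71,0,2.6,0.1,0,0,0.89,0,3.2,0.1,0,0,1.07,0,3.8,0.1,0,0,1.25,0.05,4.4,0,0,0,1.43,0.1,4.9,0,0,0,1.61,0.12,5.18,0,0,0,1.79],
)

```text
time_s: 15.22
eef_pos: [0.6023, -0.0473, 0.1924]
eef_rot: [-0.002, 0.438, 0.899, -0.0]
wrist_force: [-0.0, 1.1, -3.7]
opening: 0.145
grasp_force: 59.8
```

Emit:
move_arm(
  plan=[0,0,0,0,0,0.02,0,0,0,0,0,0.02,0,0,0,0,0,0.02,0,0,0,0,0,0.02],
)

```text
time_s: 15.72
eef_pos: [0.6037, -0.0498, 0.195]
eef_rot: [-0.0, 0.434, 0.901, -0.0]
wrist_force: [0.1, -0.2, -2.9]
opening: 0.145
grasp_force: 59.7
```

```bash
cat > st.py <<'E'
from m import *
o=ctrl.get_obs(); r=R.from_quat(np.array(o['eef_rot'])[[1,2,3,0]]).as_matrix(); print(o['time_s'],np.round(o['eef_pos'],4),np.round(o['wrist_force'],1),np.round(o['torque'],2),'y deg',np.degrees(np.arctan2(r[1,1],r[0,1])),'z',r[:,2].round(4))
E
python3 st.py
```

```text
15.825 [ 0.6037 -0.0496  0.1952] [-0.  -0.2 -2.3] [ 0.03 -0.03 -0.08] y deg 38.66321419831533 z [ 1.e-04 -0.e+00 -1.e+00]
```

Emit:
move_arm(
  plan=[0.02,0,-0.4,0,0,0,0.02,0,-0.9,0,0,0,0.02,0,-1.2,0,0,0,0.02,0,-1.32,0,0,0,0.02,0,-1.36,0,0,0,0.02,0,-1.4,0,0,0,0.02,0,-1.44,0,0,0,0.02,0,-1.44,0,0,0],
)

```text
time_s: 16.82
eef_pos: [0.6048, -0.0492, 0.1234]
eef_rot: [0.0, 0.433, 0.902, 0.0]
wrist_force: [-0.2, -0.6, -3.1]
opening: 0.151
grasp_force: 59.6
```

```bash
python3 st.py
```

```text
16.925 [ 0.6049 -0.0492  0.1234] [ 0.4 -0.7 -2.7] [ 0.02 -0.01 -0.01] y deg 38.73411294051816 z [ 4.e-04 -2.e-04 -1.e+00]
```

Emit:
move_arm(
  plan=[0,0,-0.05,0,0,0,0,0,-0.1,0,0,0,0,0,-0.15,0,0,0,0,0,-0.2,0,0,0,0,0,-0.25,0,0,0,0,0,-0.3,0,0,0,0,0,-0.34,0,0,0,0,0,-0.34,0,0,0],
)

```text
time_s: 17.92
eef_pos: [0.6046, -0.0491, 0.1059]
eef_rot: [-0.0, 0.433, 0.902, -0.0]
wrist_force: [-0.1, -0.1, -3.7]
opening: 0.15
grasp_force: 59.6
```

```bash
python3 st.py
```

```text
18.025 [ 0.6048 -0.0492  0.1062] [-0.5 -0.2 -2.7] [ 0.    0.05 -0.05] y deg 38.730634186276035 z [ 0.e+00 -1.e-04 -1.e+00]
```

Emit:
move_arm(
  plan=[0,0,-0.03,0,0,0,0,0,-0.06,0,0,0,0,0,-0.09,0,0,0,0,0,-0.12,0,0,0,0,0,-0.14,0,0,0,0,0,-0.14,0,0,0],
)

```text
time_s: 18.77
eef_pos: [0.6047, -0.0491, 0.099]
eef_rot: [-0.0, 0.433, 0.902, -0.0]
wrist_force: [0.3, -0.2, -2.8]
opening: 0.147
grasp_force: 59.6
```

Already below the key top without force, so the slots are over the key.

Emit:
move_arm(
  plan=[0,0,-0.03,0,0,0,0,0,-0.06,0,0,0,0,0,-0.08,0,0,0,0,0,-0.09,0,0,0,0,0,-0.09,0,0,0],
)

```text
time_s: 19.4
eef_pos: [0.6047, -0.0491, 0.0946]
eef_rot: [-0.0, 0.433, 0.902, -0.0]
wrist_force: [0.2, -0.1, -3.0]
opening: 0.146
grasp_force: 59.6
```

Emit:
move_arm(
  plan=[0,0,-0.01,0,0,0,0,0,-0.02,0,0,0,0,0,-0.03,0,0,0,0,0,-0.03,0,0,0],
)

```text
time_s: 19.9
eef_pos: [0.605, -0.0492, 0.0942]
eef_rot: [0.0, 0.433, 0.902, -0.0]
wrist_force: [-2.5, -0.3, 5.5]
opening: 0.15
grasp_force: 60.9
```

Seating contact at home height. Release and retreat.

Emit:
move_arm(
  plan=[0,0,0.01,0,0,0,0,0,0.01,0,0,0,0,0,0.01,0,0,0,0,0,0.2,0,0,0,0,0,0.8,0,0,0,0,0,1.7,0,0,0,0,0,2.7,0,0,0,-0.6,0,3.4,0,0,0,-1.2,0,4,0,0,0,-1.2,0,4,0,0,0],
  grip=36,
)

```text
time_s: 21.15
eef_pos: [0.5451, -0.0494, 0.2972]
eef_rot: [0.003, 0.433, 0.902, 0.0]
wrist_force: [-0.4, 0.2, 0.0]
opening: 0.424
grasp_force: 0.0
```

Emit:
move_arm(
  plan=[-1.2,0.5,0,0,0,0,-2.4,1,0,0,0,0,-3,2,0,0,0,0,-3,2,0,0,0,0,-3,2,0,0,0,0],
)

```text
time_s: 21.78
eef_pos: [0.3952, 0.0508, 0.2931]
eef_rot: [0.0, 0.432, 0.902, -0.0]
wrist_force: [-0.1, 0.4, -0.3]
opening: 0.422
grasp_force: 0.0
```

```bash
python3 - <<'E'
from m import *
for n,cc in (('top',c),('side',s)): print(n,proj(cc,[[.605,-.0498,.047+.06]]))
print([b[0].round(1) for b in [blob(c,red(c),(320,190,385,245)),blob(s,red(s),(290,215,325,255))]])
b=blob(s,red(s),(290,215,325,255)); bt=blob(c,red(c),(320,190,385,245))
d1,d2=ray(c,[bt[0]])[0],ray(s,[b[0]])[0]; t=np.linalg.lstsq(np.c_[d1,-d2],s['o']-c['o'],rcond=None)[0]; print('bar3',c['o']+t[0]*d1,s['o']+t[1]*d2)
cv2.imwrite('pics/fin.png',np.hstack([cv2.resize(c['bgr'][150:300,280:480],(400,300)),cv2.resize(s['bgr'][110:310,230:430],(300,300))]))
E
```

```text
top [[350.22499088 214.93911948]]
side [[316.68455415 230.67065738]]
[array([349.9, 215.4]), array([316.2, 232.4])]
bar3 [ 0.60517619 -0.04944705  0.10183061] [ 0.60582875 -0.04902982  0.10194916]
```

View pics/fin.png

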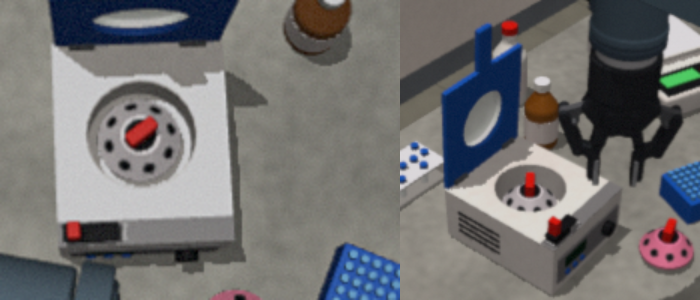

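The picture shows the rotor in the bowl, red bar at crop (140,130), the lid upright and the gripper clear. The TCP at contact was 47 mm above the bench grasp, so the rotor is home.

```bash
python3 -c "
from bench import ctrl
print(ctrl.hand_in())"
```

```text
the job is handed in; nothing more can be done
None
```

I handed the job in at about 22 s of the 70 s allowed; no verdict came back. The catch is clear, the lid stands at about 1.55 rad, and by tool height the rotor is home on the drive and released, having needed no turning under pressure.

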